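# Raise and lock the third panel prop

## Robot

A 6-joint arm with a two-finger parallel gripper is mounted at the origin on the work surface. World frame = base frame: x ahead of the robot, y to its left, z up, the work surface at z = 0. Lengths are in m, angles in rad, forces in N, time in s.
With the tool pointing down it reaches from about 0.35 to 0.775 m from the base axis. Payload 5.5 kg.
Tool frame: the origin (TCP) lies at the very end of the fingers, on their centre line; the grasp point (between the pads) lies 19 mm behind it; z points along the fingers, y is the line along which they close (so a half turn about z gives the same grasp; the last joint's range is limited). The gripper opens to 85 mm and grips with 20 to 120 N. Pads are 22 mm wide; open, the fingers measure 114 mm over their backs; the gripper's body (76 mm by 85 mm) begins 54 mm behind the grasp point. The pads swing forward as they close: fully open they stand 13 mm farther back than shut.
Start: joints at [-1.482, 0.313, 0.046, 1.304, 0, 1.431], TCP at [0.13, -0.56, 0.231] pointing down, gripper open.
Joint ranges: [-2.76, 2.76], [-0.86, 1.69], [-1.03, 1.26], [-2.2, 2.34], [-1.47, 1.5], [-3.14, 3.14]. Speed limits (rad/s): [2.57, 2.57, 3.14, 3.14, 3.14, 3.14].

## Interface

Orientations are given as a unit quaternion [w, x, y, z].
In Python, from workcell import env, cams, ticket, spotter gives the robot as it stands.
- The arm moves only by the tool jog_arm, never from a script. Its argument "increments" is a list that holds one entry, the list of rows, each a list of 7 numbers: the shift along the tool's x, y, z in units of 0.25 m (1.0 is 0.25 m), then the turn, a rotation vector about the tool's x, y, z in units of 180 degrees (1.0 is 180 degrees), then the closure in counts, from 0 (fully open) to 255 (shut). A call has 1 to 20 rows; each row shifts and turns the commanded pose from where the row before left it, along the tool's axes as they then stand; what a row does not reach is not made up. A row lasts 1/10 s, in which the tool goes at most 50 mm and 8.59 degrees, less where a joint would pass 70% of its speed; a pose out of reach is approached as far as the arm can. A call with a number of a shift or a turn outside -1 to 1 is refused whole. A call with a gripper value outside its range is refused whole. The fingers move at their own pace and stop on an object; "force" is the grip in N (left out, the last holds). Time passes only in rows, so rows that do not move let the fingers close. It gives the time, the measured TCP pose, the force, the opening and the grip force at its end, in the units of the state.
- env.get_state(): the state, without advancing time (a new reading comes with each control period).
- cams.read_camera(name): name is "scene" or "top" or "wrist"; returns a dict with "pixels" (400x640x3 uint8, red, green, blue), "fx", "fy", "cx", "cy" (pixels), "xyz" and "attitude" of the camera in the world; the wrist camera has in their place "mount" (4x4, takes a point from camera to tool coordinates, whose origin is the TCP and whose axes are the flange's). Camera axes: x right, y down, z forward; pixel columns grow to the right and rows downward; lengths in m; the calibration is good to about 2 mm. A picture is of the moment at which its call begins: read the wrist's pose just before it. There is no depth.
- ticket.hand_in(): hands the job in; it is judged then, once.
Trained networks look in the newest picture that a camera, given by its name, has taken for a name from the list of things; names that differ only in an ending like _2 or _b are one class to them, and where a whole thing is asked for, a point or a joint stands for the part that bears it (a point fixed in the world has none). Each returns a list of dicts, best first, with "conf" (0 to 1); they miss things now and then, are a little off and sometimes report something else, mostly with a low value. They report only what shows in the picture. A call takes as long as a camera call.
- spotter.find_in(target, camera): "uv" ([column, row] in pixels, amid what is visible of it).
- spotter.cut_out(target, camera): "region" (400x640 bool, what is visible of it) and "uv" ([column, row] in pixels, amid what is visible of it).
- spotter.landmark_of(target, camera): "uv" ([column, row] in pixels: a listed point, or the origin of a listed thing).
The state is a dict: "clock": time; "joint_pos": joint angles; "qvel": joint speeds; "tau": joint torques, N m; "tcp_pos": TCP position; "orientation": TCP orientation; "wrist_force": force on the tool from outside, world axes, zero at the start; "ft_torque": the same for the moment, N m; "finger_gap": finger opening in m; "grip_force": force on a finger pad.
Only numpy, scipy, OpenCV 4.12 (cv2) and the standard library are available. Lean on these libraries where they do the work, as an engineer would, in place of code of your own. Each camera call takes 0.05 s, during which the arm holds its last target. There are 200 camera calls.

## Task

Three identical telescopic props stand on the aluminium tooling plate to carry a satellite panel, and one of them is still down. Twist its flat-sided grip about 60 degrees counter-clockwise (seen from above) to unlock it, draw it up until it is level with the other two, twist it back clockwise to lock it, and let go so that it stays up by itself. Leave the other two props standing at their height.

Things in the scene. Friction and masses are not known exactly. Their poses are not given: they have to be found in the camera images.
- low_grip (a point): Centre of the grip of the low prop, the one to raise: 140 mm above the table, 60 mm lower than the other two. The grip is a grey ribbed block 46 mm long (x), 24 mm wide between its flat sides (y; squeeze it here, from above), 30 mm tall, with a rubber pad 20 mm wide, 5 mm tall on top. z is up, the axis of twist and slide. The frame turns and rises with it. Clear for 30 mm below this point.
- low: Fixed part of the low prop, origin at its foot's centre, z up: 60 mm flange on the aluminium plate (200 x 360 x 15 mm), dark 36 mm tube, black 40 mm collar with its top 110 mm above the table, below the grip; a bare 25 mm inner tube rises from it. The three props are alike and 180 mm or more apart; all else on the plate (pins, stand-off, bracket) ends lower than the collars.
- low_twist (a joint): Twist of the low prop's grip with its inner tube, rad, positive counter-clockwise seen from above. 0 is locked; under 0.26 counts as locked. Above 0.85 the section slides freely: turn it about 1.05 (60 degrees). It stops at -0.15 and 1.25. Turning is light (0.05 N m) and it stays where it is left.
- low_lift (a joint): Rise of the low prop's moving section (0.14 to 0.25 kg) above fully down, m. It locks at 0, 0.030 and 0.060 with 12 to 14 mm of upward play; the other props stand at 0.060. Top stop 0.072. Lifting takes about 3 N; unlocked and let go, it sinks. Twisted back to 0 between 0.057 and 0.072 it locks, and when let go settles to 0.060.
- mate_a_grip (a point): Centre of the flat-sided grip of one of the two props that are already up and locked (same make as the low prop, same frame convention). It stands about 200 mm above the table, the height that the low prop's grip has to reach.
- mate_b_grip (a point): Centre of the flat-sided grip of the other of the two props that are already up and locked (same make as the low prop, same frame convention). It stands about 200 mm above the table, the height that the low prop's grip has to reach.

How it is judged:
By the outcome, as a careful person would: the job done as asked, in the order asked, and still so for the second after the job is handed in, with the robot touching nothing.
It also fails if it takes over 38 s, if anything falls off the work surface, if the arm or the gripper's body presses on something with over 40 N, if the wrist force passes 120 N, or if a joint passes its speed limit or range.

## Working session

There is one attempt and no reset: what is moved stays moved. The work goes in short steps, Python scripts to look and compute and a tool call to move; the robot and the scene stay as the last step left them, time stands still between calls to the robot, and variables do not carry over. Pictures are saved under pics/ and viewed, at most 10 in all, crops included, and the job is handed in when it is done.

Besides the shell and the picture viewer there is one more tool, called after "Emit:" as a command line: name --argument value ..., lists and objects as JSON in quotes. jog_arm: Moves the arm, as the interface text tells. Shifts and turns lie within -1 to 1; 1 stands for 0.25 m of shift or 180 degrees of turn. Its arguments: {"type":"object","properties":{"increments":{"type":"array"},"force":{"type":"number"}},"required":["increments"]}

```bash
mkdir -p pics; cat > h.py <<'E'
import numpy as np, cv2
from scipy.spatial.transform import Rotation as R
from workcell import env, cams, ticket, spotter
def q2R(q): return R.from_quat([q[1],q[2],q[3],q[0]]).as_matrix()
def campose(c,st):
    if "mount" in c:
        M=np.array(c["mount"]); Rt=q2R(st["orientation"])
        return np.array(st["tcp_pos"])+Rt@M[:3,3], Rt@M[:3,:3]
    a=np.array(c["attitude"])
    return np.array(c["xyz"]), (a if a.shape==(3,3) else q2R(a))
def onz(c,st,uv,z):
    p,Rm=campose(c,st); d=Rm@np.array([(uv[0]-c["cx"])/c["fx"],(uv[1]-c["cy"])/c["fy"],1])
    return p+d*(z-p[2])/d[2]
def shot(n,f=None):
    st=env.get_state(); c=cams.read_camera(n)
    if f: cv2.imwrite("pics/"+f,c["pixels"][:,:,::-1])
    return c,st
E
python3 - <<'E'
from h import *
ims=[]
for n in ["scene","top"]:
    c,st=shot(n,n+"1.png"); ims.append(c["pixels"])
    print(n,c["xyz"],c["attitude"],c["fx"])
    for t,z in [("low_grip",.14),("mate_a_grip",.2),("low",0.015)]:
        for d in spotter.landmark_of(t,n): print(t,d["conf"],np.round(d["uv"]),onz(c,st,d["uv"],z).round(3), onz(c,st,d["uv"],.2 if z==.14 else .14).round(3))
E
```

```text
scene [0.96512255 0.00307396 0.73998496] [-0.2225328   0.7083474   0.63885174 -0.20147351] 433.51983244450287
low_grip 0.69 [373. 240.] [0.629 0.112 0.14 ] [0.662 0.101 0.2  ]
mate_a_grip 0.67 [461. 162.] [0.533 0.268 0.2  ] [0.486 0.298 0.14 ]
low 0.6 [366. 273.] [0.627 0.11  0.015] [0.685 0.092 0.14 ]
top [0.41784084 0.0497805  0.93710956] [ 0.05005647 -0.70277613  0.70573445 -0.07442418] 479.4109165607768
low_grip 0.87 [272. 161.] [0.626 0.112 0.14 ] [0.61  0.107 0.2  ]
mate_a_grip 0.65 [169. 208.] [0.536 0.265 0.2  ] [0.546 0.283 0.14 ]
```

View pics/scene1.png

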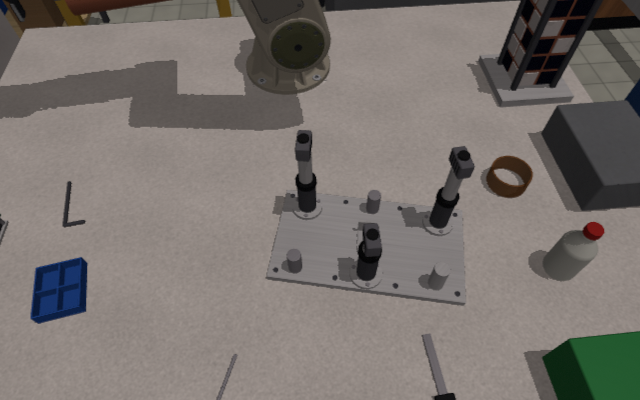

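View pics/top1.png

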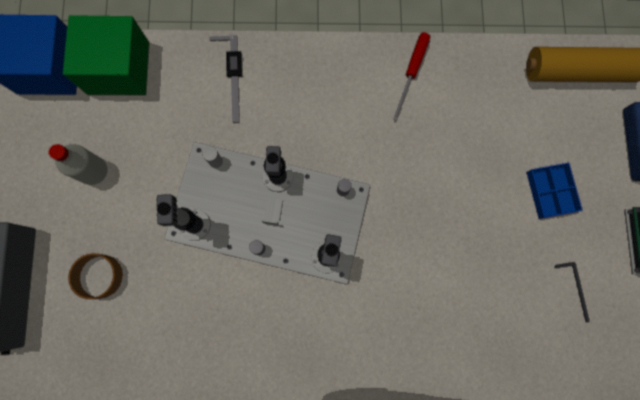

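```bash
python3 - <<'E'
from h import *
st=env.get_state(); Rt=q2R(st["orientation"]); print(Rt.round(3),st["tcp_pos"],st["joint_pos"])
c,_=shot("wrist"); print(np.array(c["mount"]).round(3),c["fx"])
t=np.array([.627,.112,.30])-st["tcp_pos"]; print(t, Rt.T@t/.25)
c,_=shot("top"); im=cv2.resize(c["pixels"][110:290,140:370,::-1],None,fx=3.4,fy=3.4,interpolation=cv2.INTER_CUBIC); cv2.imwrite("pics/crop.png",cv2.convertScaleAbs(im,alpha=2))
E
```

```text
[[ 0.974  0.227 -0.   ]
 [ 0.227 -0.974  0.   ]
 [ 0.    -0.    -1.   ]] [ 0.13040274 -0.55997054  0.23115246] [-1.48159404e+00  3.13377020e-01  4.59292877e-02  1.30360661e+00
 -5.49568130e-07  1.43118244e+00]
[[ 0.001 -0.952 -0.307  0.078]
 [ 1.     0.001  0.     0.   ]
 [ 0.    -0.307  0.952 -0.142]
 [ 0.     0.     0.     1.   ]] 301.23099147444685
[0.49659726 0.67197054 0.06884754] [ 2.54430284 -2.16733229 -0.27474626]
```

View pics/crop.png

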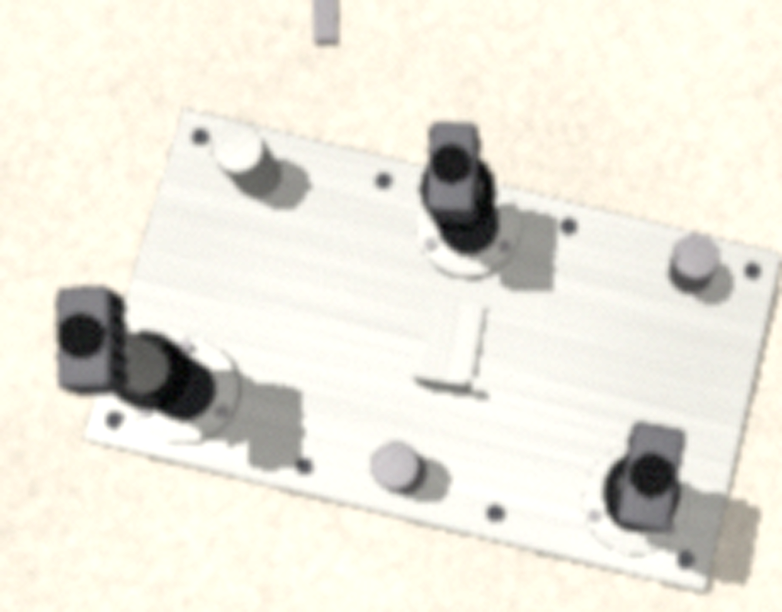

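Emit:
jog_arm --increments '[[[0, 0, -0.014, 0, 0, -0.046, 0], [0, 0, -0.014, 0, 0, -0.046, 0], [0, 0, -0.014, 0, 0, -0.046, 0], [0, 0, -0.014, 0, 0, -0.046, 0], [0, 0, -0.014, 0, 0, -0.046, 0], [0, 0, -0.014, 0, 0, -0.046, 0], [0, 0, -0.014, 0, 0, -0.046, 0], [0, 0, -0.014, 0, 0, -0.046, 0], [0, 0, -0.014, 0, 0, -0.046, 0], [0, 0, -0.014, 0, 0, -0.046, 0], [0, 0, -0.014, 0, 0, -0.046, 0], [0, 0, -0.014, 0, 0, -0.046, 0], [0, 0, -0.014, 0, 0, -0.046, 0], [0, 0, -0.014, 0, 0, -0.046, 0], [0, 0, -0.014, 0, 0, -0.046, 0], [0, 0, -0.014, 0, 0, -0.046, 0], [0, 0, -0.014, 0, 0, -0.046, 0], [0, 0, -0.014, 0, 0, -0.046, 0], [0, 0, -0.014, 0, 0, -0.046, 0], [0, 0, -0.014, 0, 0, -0.046, 0]]]'

```text
clock: 2.5
tcp_pos: [0.1304, -0.56, 0.3015]
orientation: [0.0, 0.008, 1.0, -0.0]
wrist_force: [0.3, 0.2, -0.8]
finger_gap: 0.0855
grip_force: 0.0
```

Emit:
jog_arm --increments '[[[-0.096, 0.136, 0, 0, 0, 0, 0], [-0.096, 0.136, 0, 0, 0, 0, 0], [-0.096, 0.136, 0, 0, 0, 0, 0], [-0.096, 0.136, 0, 0, 0, 0, 0], [-0.096, 0.136, 0, 0, 0, 0, 0], [-0.096, 0.136, 0, 0, 0, 0, 0], [-0.096, 0.136, 0, 0, 0, 0, 0], [-0.096, 0.136, 0, 0, 0, 0, 0], [-0.096, 0.136, 0, 0, 0, 0, 0], [-0.096, 0.136, 0, 0, 0, 0, 0], [-0.096, 0.136, 0, 0, 0, 0, 0], [-0.096, 0.136, 0, 0, 0, 0, 0], [-0.096, 0.136, 0, 0, 0, 0, 0], [-0.096, 0.136, 0, 0, 0, 0, 0], [-0.096, 0.136, 0, 0, 0, 0, 0], [-0.096, 0.136, 0, 0, 0, 0, 0], [-0.096, 0.136, 0, 0, 0, 0, 0], [-0.096, 0.136, 0, 0, 0, 0, 0], [-0.096, 0.136, 0, 0, 0, 0, 0], [-0.096, 0.136, 0, 0, 0, 0, 0]]]'

```text
clock: 4.5
tcp_pos: [0.6264, 0.1106, 0.3013]
orientation: [0.0, 0.011, 1.0, -0.0]
wrist_force: [0.4, -0.8, 0.4]
finger_gap: 0.0854
grip_force: 0.0
```

```bash
python3 - <<'E'
from h import *
env_=0
c,st=shot("wrist","w1.png"); print(st["tcp_pos"],st["joint_pos"],st["clock"]); Rt=q2R(st["orientation"]);print(np.degrees(np.arctan2(Rt[1,0],Rt[0,0])))
for d in spotter.landmark_of("low_grip","wrist"): print(d["conf"],d["uv"],onz(c,st,d["uv"],.14).round(4))
for d in spotter.cut_out("low_grip","wrist"):
    m=d["region"].astype(np.uint8); r=cv2.minAreaRect(cv2.findNonZero(m)); print(d["conf"],r, m.sum())
E
```

```text
[0.62641473 0.11056956 0.30131683] [ 4.86967190e-02  4.37055198e-01  3.96750953e-01  1.53008483e+00
 -1.79231050e-04  7.10124415e-02] 4.5
178.72140298693222
0.73 [320.7, 186.7] [0.6264 0.1119 0.14  ]
0.97 ((318.5, 187.0), (48.0, 25.0), 90.0) 1178
```

View pics/w1.png

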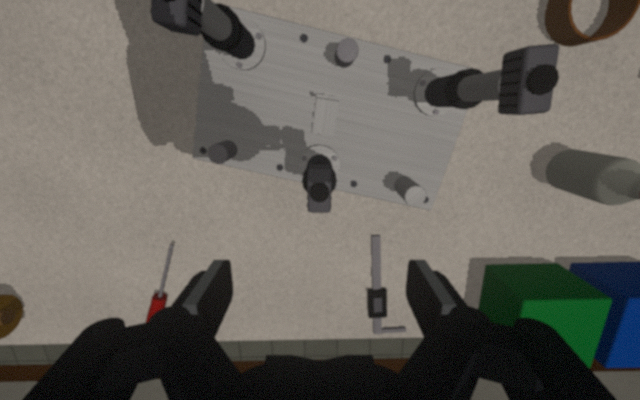

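Emit:
jog_arm --increments '[[[0, 0.005, 0.06, 0, 0, 0, 0], [0, 0, 0.06, 0, 0, 0, 0], [0, 0, 0.06, 0, 0, 0, 0], [0, 0, 0.06, 0, 0, 0, 0], [0, 0, 0.06, 0, 0, 0, 0], [0, 0, 0.06, 0, 0, 0, 0], [0, 0, 0.06, 0, 0, 0, 0], [0, 0, 0.06, 0, 0, 0, 0], [0, 0, 0.06, 0, 0, 0, 0], [0, 0, 0.06, 0, 0, 0, 0], [0, 0, 0.06, 0, 0, 0, 0], [0, 0, 0.055, 0, 0, 0, 0], [0, 0, 0, 0, 0, 0, 0]]]'

```text
clock: 5.95
tcp_pos: [0.6236, 0.1089, 0.1209]
orientation: [-0.002, 0.012, 1.0, -0.0]
wrist_force: [-0.4, -0.3, -0.1]
finger_gap: 0.0854
grip_force: 0.0
```

Emit:
jog_arm --increments '[[[0, 0, 0, 0, 0, 0, 255], [0, 0, 0, 0, 0, 0, 255], [0, 0, 0, 0, 0, 0, 255], [0, 0, 0, 0, 0, 0, 255], [0, 0, 0, 0, 0, 0, 255], [0, 0, 0, 0, 0, 0, 255], [0, 0, 0, 0, 0, 0, 255], [0, 0, 0, 0, 0, 0, 255], [0, 0, 0, 0, 0, 0, 255], [0, 0, 0, 0, 0, 0, 255]]]' --force 50

```text
clock: 6.95
tcp_pos: [0.626, 0.1105, 0.1233]
orientation: [0.001, 0.011, 1.0, 0.0]
wrist_force: [-1.2, 1.0, 6.8]
finger_gap: 0.0229
grip_force: 51.5
```

Emit:
jog_arm --increments '[[[0, 0, 0, 0, 0, -0.028, 255], [0, 0, 0, 0, 0, -0.028, 255], [0, 0, 0, 0, 0, -0.028, 255], [0, 0, 0, 0, 0, -0.028, 255], [0, 0, 0, 0, 0, -0.028, 255], [0, 0, 0, 0, 0, -0.028, 255], [0, 0, 0, 0, 0, -0.028, 255], [0, 0, 0, 0, 0, -0.028, 255], [0, 0, 0, 0, 0, -0.028, 255], [0, 0, 0, 0, 0, -0.028, 255], [0, 0, 0, 0, 0, -0.028, 255], [0, 0, 0, 0, 0, -0.028, 255], [0, 0, 0, 0, 0, 0, 255], [0, 0, 0, 0, 0, 0, 255]]]'

```text
clock: 8.35
tcp_pos: [0.6269, 0.109, 0.1234]
orientation: [0.001, -0.492, 0.87, -0.002]
wrist_force: [2.4, -4.8, 5.5]
finger_gap: 0.0235
grip_force: 51.5
```

```bash
python3 - <<'E'
from h import *
c,st=shot("wrist","w2.png"); Rt=q2R(st["orientation"]);print(np.degrees(np.arctan2(Rt[1,0],Rt[0,0])),st["tcp_pos"],st["wrist_force"],st["ft_torque"],st["joint_pos"])
E
```

```text
-120.9953287351551 [0.62686305 0.10897301 0.12336587] [ 2.38365782 -4.82347902  5.49691599] [-0.94241492 -0.28332357  0.04048135] [ 0.04715876  0.47660389  0.02201891  1.11369635 -0.00232936 -0.98267088]
```

View pics/w2.png

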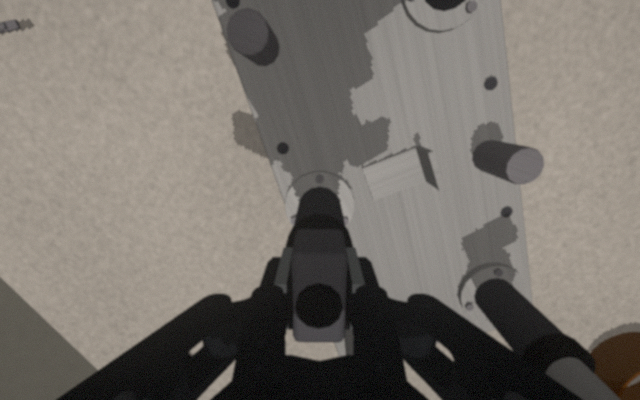

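The grip (about (320,285)) sits square between the fingers and turned with them. Now I lift it about 64 mm.

Emit:
jog_arm --increments '[[[0, 0, -0.016, 0, 0, 0, 255], [0, 0, -0.016, 0, 0, 0, 255], [0, 0, -0.016, 0, 0, 0, 255], [0, 0, -0.016, 0, 0, 0, 255], [0, 0, -0.016, 0, 0, 0, 255], [0, 0, -0.016, 0, 0, 0, 255], [0, 0, -0.016, 0, 0, 0, 255], [0, 0, -0.016, 0, 0, 0, 255], [0, 0, -0.016, 0, 0, 0, 255], [0, 0, -0.016, 0, 0, 0, 255], [0, 0, -0.016, 0, 0, 0, 255], [0, 0, -0.016, 0, 0, 0, 255], [0, 0, -0.016, 0, 0, 0, 255], [0, 0, -0.016, 0, 0, 0, 255], [0, 0, -0.016, 0, 0, 0, 255], [0, 0, -0.016, 0, 0, 0, 255], [0, 0, 0, 0, 0, 0, 255], [0, 0, 0, 0, 0, 0, 255]]]'

```text
clock: 10.2
tcp_pos: [0.6268, 0.1089, 0.186]
orientation: [0.0, -0.492, 0.87, -0.001]
wrist_force: [5.0, -4.9, -2.0]
finger_gap: 0.0234
grip_force: 50.6
```

```bash
python3 - <<'E'
from h import *
c,st=shot("scene","s2.png"); print(st["tcp_pos"],st["wrist_force"],st["ft_torque"])
im=c["pixels"][110:310,260:500,::-1]; cv2.imwrite("pics/s2c.png",cv2.convertScaleAbs(cv2.resize(im,None,fx=3,fy=3),alpha=1.8))
E
```

```text
[0.62680586 0.10894828 0.18602562] [ 5.04853334 -4.88684051 -2.01404225] [-0.90934616 -0.90846259  0.00298822]
```

View pics/s2c.png

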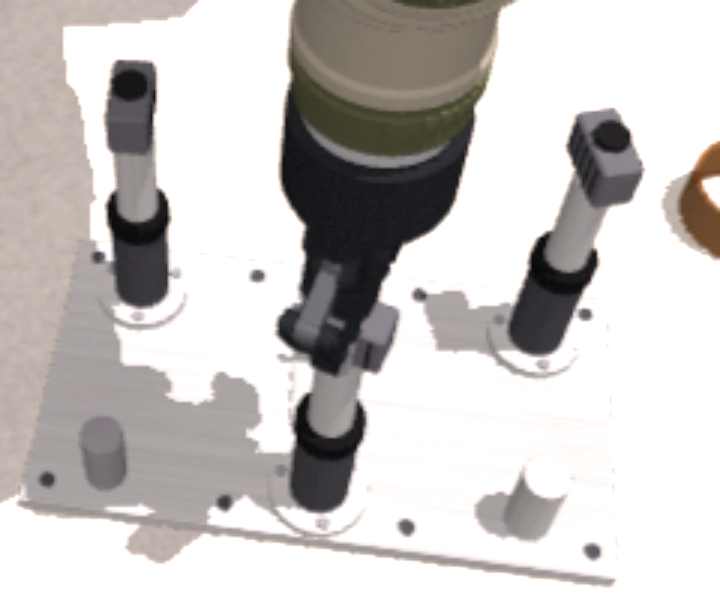

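The bare tube shows and the rise is about 63 mm. I add 2 mm for margin, then twist back.

Emit:
jog_arm --increments '[[[0, 0, -0.008, 0, 0, 0, 255], [0, 0, 0, 0, 0, 0.028, 255], [0, 0, 0, 0, 0, 0.028, 255], [0, 0, 0, 0, 0, 0.028, 255], [0, 0, 0, 0, 0, 0.028, 255], [0, 0, 0, 0, 0, 0.028, 255], [0, 0, 0, 0, 0, 0.028, 255], [0, 0, 0, 0, 0, 0.028, 255], [0, 0, 0, 0, 0, 0.028, 255], [0, 0, 0, 0, 0, 0.028, 255], [0, 0, 0, 0, 0, 0.028, 255], [0, 0, 0, 0, 0, 0.028, 255], [0, 0, 0, 0, 0, 0.028, 255], [0, 0, 0, 0, 0, 0, 255], [0, 0, 0, 0, 0, 0, 255]]]'

```text
clock: 11.75
tcp_pos: [0.6259, 0.1104, 0.1878]
orientation: [-0.0, 0.011, 1.0, 0.0]
wrist_force: [4.0, 0.3, -2.1]
finger_gap: 0.0237
grip_force: 50.8
```

```bash
python3 - <<'E'
from h import *
st=env.get_state(); Rt=q2R(st["orientation"]);print(np.degrees(np.arctan2(Rt[1,0],Rt[0,0])),st["tcp_pos"],st["wrist_force"],st["ft_torque"])
E
```

```text
178.76791370005412 [0.62593916 0.11044085 0.18784154] [ 4.00277013  0.28506063 -2.09315714] [ 0.0882253  -0.78337539 -0.01814364]
```

Emit:
jog_arm --increments '[[[0, 0, 0.008, 0, 0, 0, 255], [0, 0, 0.008, 0, 0, 0, 255], [0, 0, 0.004, 0, 0, 0, 255], [0, 0, 0, 0, 0, 0, 255], [0, 0, 0, 0, 0, 0, 255]]]'

```text
clock: 12.25
tcp_pos: [0.6259, 0.1104, 0.1835]
orientation: [0.0, 0.011, 1.0, 0.0]
wrist_force: [5.0, 2.9, -2.6]
finger_gap: 0.0236
grip_force: 50.8
```

Emit:
jog_arm --increments '[[[0, 0, 0, 0, 0, 0, 0], [0, 0, 0, 0, 0, 0, 0], [0, 0, 0, 0, 0, 0, 0], [0, 0, 0, 0, 0, 0, 0], [0, 0, 0, 0, 0, 0, 0], [0, 0, 0, 0, 0, 0, 0], [0, 0, 0, 0, 0, 0, 0], [0, 0, 0, 0, 0, 0, 0], [0, 0, 0, 0, 0, 0, 0], [0, 0, 0, 0, 0, 0, 0]]]'

```text
clock: 13.25
tcp_pos: [0.6256, 0.1102, 0.1835]
orientation: [-0.0, 0.011, 1.0, -0.0]
wrist_force: [0.3, 0.2, 0.1]
finger_gap: 0.0854
grip_force: 0.0
```

Emit:
jog_arm --increments '[[[0, 0, -0.02, 0, 0, 0, 0], [0, 0, -0.04, 0, 0, 0, 0], [0, 0, -0.06, 0, 0, 0, 0], [0, 0, -0.06, 0, 0, 0, 0], [0, 0, -0.06, 0, 0, 0, 0], [0, 0, -0.06, 0, 0, 0, 0], [0, 0, -0.06, 0, 0, 0, 0], [0, 0, -0.06, 0, 0, 0, 0], [0, 0, -0.06, 0, 0, 0, 0], [0, 0, -0.06, 0, 0, 0, 0], [0, 0, 0, 0, 0, 0, 0], [0, 0, 0, 0, 0, 0, 0]]]'

```text
clock: 14.45
tcp_pos: [0.6259, 0.1102, 0.3191]
orientation: [0.001, 0.011, 1.0, -0.0]
wrist_force: [0.3, 0.8, -0.2]
finger_gap: 0.0854
grip_force: 0.0
```

```bash
python3 - <<'E'
from h import *
for n in ["scene","wrist"]:
    c,st=shot(n,n+"3.png")
    for d in spotter.landmark_of("low_grip",n)+spotter.landmark_of("mate_a_grip",n): print(n,d["conf"],d["uv"],onz(c,st,d["uv"],.2).round(4),onz(c,st,d["uv"],.14).round(4))
    for d in spotter.cut_out("low_grip",n): print(d["conf"],cv2.minAreaRect(cv2.findNonZero(d["region"].astype(np.uint8))))
    if n=="scene": cv2.imwrite("pics/s3c.png",cv2.convertScaleAbs(cv2.resize(c["pixels"][110:310,260:500,::-1],None,fx=3,fy=3),alpha=1.8))
E
```

```text
scene 0.71 [365.0, 276.5] [0.7174 0.0814 0.2   ] [0.6899 0.0901 0.14  ]
scene 0.59 [376.8, 218.4] [0.6265 0.1132 0.2   ] [0.5888 0.1254 0.14  ]
scene 0.57 [461.9, 162.7] [0.5346 0.2687 0.2   ] [0.4867 0.2982 0.14  ]
0.6 ((374.332275390625, 228.5184783935547), (21.02313804626465, 53.362159729003906), 3.1798300743103027)
wrist 0.72 [318.6, 197.0] [0.6232 0.1094 0.2   ] [0.6408 0.1089 0.14  ]
wrist 0.93 [511.0, 82.4] [0.5307 0.2659 0.2   ] [0.5271 0.3015 0.14  ]
wrist 0.33 [319.7, 163.5] [0.5929 0.111  0.2   ] [0.6035 0.1109 0.14  ]
0.8 ((319.0, 199.5), (61.0, 30.0), 90.0)
```

View pics/s3c.png

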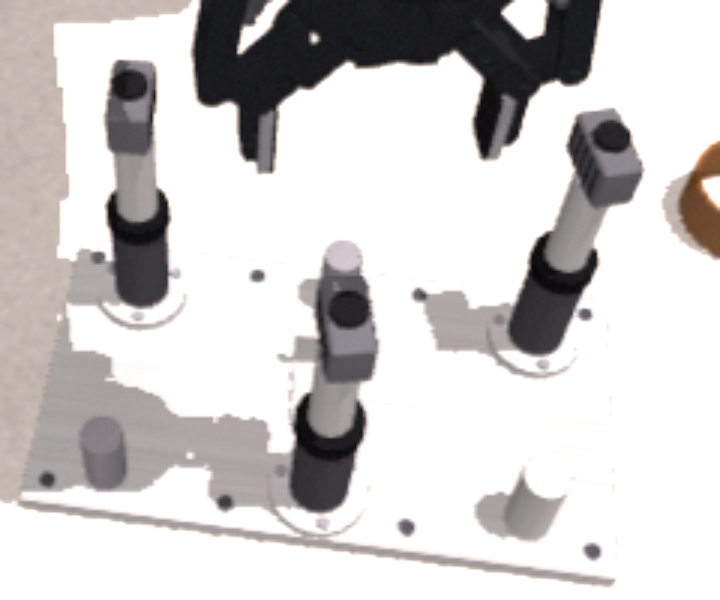

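View pics/wrist3.png

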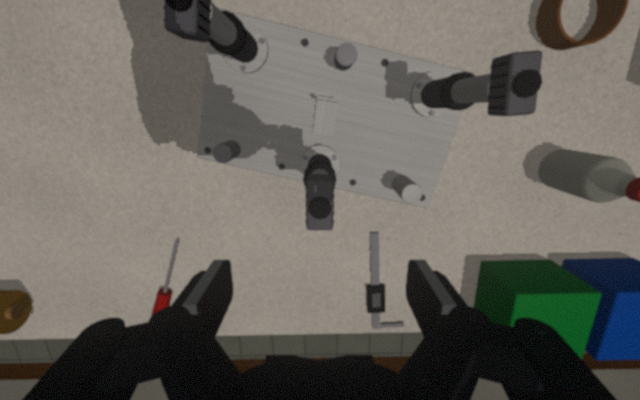

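The raised prop stands by itself (scene crop (345,335)), its landmark fits z = 0.20, and its yaw is back where it started. Both mates are unmoved.

```bash
python3 -c "
from h import *
print(ticket.hand_in())"
```

```text
the job is handed in; nothing more can be done
None
```

The low prop was unlocked, raised level with the other two (grip at about 200 mm), twisted back to lock and released; it was standing by itself with the other two unmoved when I handed the job in at about 14.5 s (verdict not shown).

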